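Load the shaker with the capped amber flasks

ROBOT

A 6-joint arm with a two-finger parallel gripper is mounted at the origin on the work surface. World frame = base frame: x ahead of the robot, y to its left, z up, the work surface at z = 0. Lengths are in mm, angles in rad, forces in N, time in s.
With the tool pointing down it reaches from about 300 to 775 mm from the base axis. Payload 14.6 kg.
Tool frame: the origin (TCP) lies at the very end of the fingers, on their centre line; the grasp point (between the pads) lies 19 mm behind it; z points along the fingers, y is the line along which they close (so a half turn about z gives the same grasp; the last joint's range is limited). The gripper opens to 94 mm and grips with 3 to 60 N. Pads are 16 mm wide; open, the fingers measure 119 mm over their backs; the gripper's body (75 mm by 177 mm) begins 78 mm behind the grasp point.
Start: joints at [-1.222, 0.3, 1.521, -0, 1.321, -0.067], TCP at [222.149, -503.129, 175.446] pointing down, gripper open.
Joint ranges: [-3.03, 3.03], [-0.79, 2.21], [0.23, 2.52], [-1.04, 4.18], [0, 3.07], [-2.55, 2.55]. Speed limits (rad/s): [2.22, 2.22, 2.57, 3.14, 3.14, 3.14].

INTERFACE

Orientations are given as [roll, pitch, yaw] about the fixed x, y, z axes, in that order (R = Rz(yaw) Ry(pitch) Rx(roll)).
In Python, from cell import manip, camera, get_calibration gives the robot as it stands. The module is installed in compiled form; this text tells all that it offers.
- The arm moves only by the tool jog_arm, never from a script. Its argument "plan" is one flat list of numbers, 6 for each row, row after row: the shift along the world's x, y, z in m, then the turn, a rotation vector about the world's x, y, z in degrees. A call has 1 to 20 rows; each row is the pose to reach, as a shift and turn from the pose commanded when the call began; what a row does not reach only later rows make up. A row lasts 1/10 s, in which the tool goes at most 50 mm and 8.59 degrees, less where a joint would pass 70% of its speed; a pose out of reach is approached as far as the arm can. A call with a gripper value outside its range is refused whole. "claw" is the finger opening in m, from 0 to 0.094, set as the call begins (left out, the last holds). The fingers move at their own pace and stop on an object; "force" is the grip in N (left out, the last holds). Time passes only in rows, so rows that repeat a pose let the fingers close. It gives the time, the measured TCP pose, the force, the opening and the grip force at its end, in the units of the state.
- manip.read_state(): the state, without advancing time (a new reading comes with each control period).
- camera(name): name is "side" or "top" or "wrist"; returns (picture, depth): 400x640x3 uint8, red, green, blue; 400x640 float32, mm along the optical axis (not along the pixel's ray), 0 where there is no reading.
- get_calibration(name): a dict with "fx", "fy", "cx", "cy" (pixels), "origin" and "attitude" of the camera in the world. Camera axes: x right, y down, z forward; pixel columns grow to the right and rows downward; lengths in mm; the calibration is good to about 2 mm. A picture is of the moment at which its call begins: read the wrist's pose just before it. get_calibration takes no time and is no camera call; for the wrist camera it gives the pose at the moment of the call.
- manip.sign_off(): hands the job in; it is judged then, once.
The state is a dict: "clock": time; "joints": joint angles; "qd": joint speeds; "effort": joint torques, N m; "eef_pos": TCP position; "eef_rot": TCP orientation; "wrist_force": force on the tool from outside, world axes, zero at the start; "moment": the same for the moment, N m; "finger_gap": finger opening in mm; "finger_force": force on a finger pad.
Only numpy, scipy, OpenCV 4.12 (cv2) and the standard library are available. Lean on these libraries where they do the work, as an engineer would, in place of code of your own. Each camera call takes 0.05 s, during which the arm holds its last target. There are 200 camera calls.

TASK

Load the shaker for the next run: lift each of the three amber flasks with blue caps into the flask clamp of its own size on the shaker's platform, upright and fully down on the clamp's base plate, and set it down without dropping it. Leave the clear flask, the uncapped amber flask and the bottle standing where they are.

Things in the scene. Friction and masses are not known exactly. Their poses are not given: they have to be found in the camera images.
- flask_small: small capped amber flask: a conical (50 mL) flask of brown glass with a ribbed bright-blue screw cap, standing loose and upright on the bench; base 51 mm across, 94 mm tall with its cap; the cap is 33 mm across and spans 70 to 94 mm above the base; about 90 g. Origin: centre of the underside, z up; round, so yaw does not matter.
- flask_medium: medium capped amber flask: a conical (100 mL) flask of brown glass with a ribbed bright-blue screw cap, standing loose and upright on the bench; base 64 mm across, 114 mm tall with its cap; the cap is 38 mm across and spans 88 to 114 mm above the base; about 140 g. Origin: centre of the underside, z up; round, so yaw does not matter.
- flask_large: large capped amber flask: a conical (250 mL) flask of brown glass with a ribbed bright-blue screw cap, standing loose and upright on the bench; base 85 mm across, 150 mm tall with its cap; the cap is 46 mm across and spans 122 to 150 mm above the base; about 280 g. Origin: centre of the underside, z up; round, so yaw does not matter.
- clamp_small: small clamp for the 50 mL flask: round steel holder fixed on the shaker's platform; base plate 61 mm across, 3 mm thick (the flask stands on it); four rigid upright arms, 14 mm wide, on its own frame's diagonals, leave a space 59 mm across, and flare at their tips to 73 mm inside, ending 38 mm above the origin. Origin: centre of the underside, on the platform, z up.
- clamp_medium: medium clamp for the 100 mL flask: round steel holder fixed on the shaker's platform; base plate 74 mm across, 3 mm thick (the flask stands on it); four rigid upright arms, 14 mm wide, on its own frame's diagonals, leave a space 72 mm across, and flare at their tips to 86 mm inside, ending 42 mm above the origin. Origin: centre of the underside, on the platform, z up.
- clamp_large: large clamp for the 250 mL flask: round steel holder fixed on the shaker's platform; base plate 95 mm across, 3 mm thick (the flask stands on it); four rigid upright arms, 14 mm wide, on its own frame's diagonals, leave a space 93 mm across, and flare at their tips to 107 mm inside, ending 48 mm above the origin. Origin: centre of the underside, on the platform, z up.
- flask_clear: look-alike: a capped flask of the large size (base 85 mm, 150 mm tall, blue cap 46 mm across) but of clear colourless glass, standing loose on the bench. Origin: centre of the underside.
- flask_uncapped: look-alike: an amber flask of the medium size (base 64 mm, 105 mm tall) with an open neck, 33 mm over its beaded rim, and no cap, standing loose on the bench. Origin: centre of the underside.
- media_bottle: bystander: a clear round bottle with a paper label and a blue cap, 70 mm across, 143 mm tall, standing loose at the right-hand end. Origin: centre of the underside.
- shaker: compact bench shaker, switched off, fixed: white housing with a square aluminium platform 250 x 250 mm whose top lies 108 mm above the bench and does not move. Origin: under the centre of the platform, at bench height; x and y along the platform's sides; a control console 75 mm deep and up to 72 mm high stands out of its -x side. The three clamps stand on the platform, at least 120 mm between centres.

How it is judged (in metres and radians):
At the end, for the whole second after the job is handed in: Each capped amber flask is in its own size's clamp, released, at rest: centre within 8 mm, underside under 8 mm above the clamp's (5 mm above its base plate), tilt under 0.08 rad. Clear flask, uncapped flask and bottle at rest within 25 mm of their starts, tilt under 0.1 rad (horizontal distance between flask_small and clamp_small below 0.008 m and z of flask_small in the frame of clamp_small below 0.008 m and angle between each of flask_small, flask_medium, flask_large's own z axis and vertical below 0.08 rad and linear speed of each of flask_small, flask_medium, flask_large, flask_clear, flask_uncapped, media_bottle below 0.02 m/s and horizontal distance between flask_medium and clamp_medium below 0.008 m and z of flask_medium in the frame of clamp_medium below 0.008 m and horizontal distance between flask_large and clamp_large below 0.008 m and z of flask_large in the frame of clamp_large below 0.008 m and distance of each of flask_clear, flask_uncapped, media_bottle from where it was at the start of the episode below 0.025 m and angle between each of flask_clear, flask_uncapped, media_bottle's own z axis and vertical below 0.1 rad); the robot touches nothing.
It fails at once if one of the clear flask, the uncapped flask or the bottle is moved more than 25 mm or tipped over 0.35 rad (distance of any of flask_clear, flask_uncapped, media_bottle from where it was at the start of the episode above 0.025 m or angle between any of flask_clear, flask_uncapped, media_bottle's own z axis and vertical above 0.35 rad).
It fails at once if a capped amber flask is tipped more than 0.7 rad (angle between any of flask_small, flask_medium, flask_large's own z axis and vertical above 0.7 rad).
It fails at once if a capped amber flask is dropped or thrown: faster than 0.5 m/s out of the fingers (a free fall of about 13 mm) ((linear speed of flask_small above 0.5 m/s and contact force between the fingers and flask_small below 0.2 N) or (linear speed of flask_medium above 0.5 m/s and contact force between the fingers and flask_medium below 0.2 N) or (linear speed of flask_large above 0.5 m/s and contact force between the fingers and flask_large below 0.2 N)).
It also fails if it takes over 93 s, if anything falls off the work surface, if the arm or the gripper's body presses on something with over 40 N, if the wrist force passes 120 N, or if a joint passes its speed limit or range.

## Working session

There is one attempt and no reset: what is moved stays moved. The work goes in short steps, Python scripts to look and compute and a tool call to move; the robot and the scene stay as the last step left them, time stands still between calls to the robot, and variables do not carry over. Pictures are saved under pics/ and viewed, at most 14 in all, crops included, and the job is handed in when it is done.

Besides the shell and the picture viewer there is one more tool, called after "Request:" as name(argument=value, ...), one argument or row to a line, values as JSON. jog_arm: Moves the arm, as the interface text tells. Its arguments: {"type":"object","properties":{"plan":{"type":"array"},"claw":{"type":"number"},"force":{"type":"number"}},"required":["plan"]}

```bash
mkdir -p pics; cat > h.py <<'E'
import numpy as np, cv2, pickle
from cell import manip, camera, get_calibration
def snap(n,tag):
    c=get_calibration(n); p,d=camera(n)
    cv2.imwrite(f'pics/{tag}.png',p[:,:,::-1]); pickle.dump((p,d,c),open(f'{tag}.pkl','wb')); return p,d,c
def R(c):
    a=np.array(c['attitude'],float)
    if a.shape==(3,3): return a
    from scipy.spatial.transform import Rotation as Ro
    return Ro.from_euler('xyz',a).as_matrix()
def ray(c,u,v): return R(c)@np.array([(u-c['cx'])/c['fx'],(v-c['cy'])/c['fy'],1.])
def onz(c,u,v,z):
    r=ray(c,u,v); o=np.array(c['origin'],float); return o+r*(z-o[2])/r[2]
def cloud(c,d):
    v,u=np.mgrid[:d.shape[0],:d.shape[1]]
    P=np.stack([(u-c['cx'])/c['fx']*d,(v-c['cy'])/c['fy']*d,d],-1)
    return P@R(c).T+np.array(c['origin'],float)
E
python3 - <<'E'
from h import *
for n in ('top','side','wrist'):
    p,d,c=snap(n,n+'0'); print(n,c)
a=cv2.imread('pics/top0.png');b=cv2.imread('pics/side0.png')
print(manip.read_state())
E
```

```text
top {'fx': 390.32894473032894, 'fy': 390.32894473032894, 'cx': 317.08661283732437, 'cy': 207.03328391028128, 'origin': array([368.8398123 , -53.71897242, 982.68754806]), 'attitude': array([-2.95817384e+00, -2.39299188e-03, -1.57941185e+00])}
side {'fx': 438.71370865907613, 'fy': 438.71370865907613, 'cx': 319.58523320563404, 'cy': 196.64909457710388, 'origin': array([ 431.71024179, -765.4060665 ,  712.06735685]), 'attitude': array([-2.27882246, -0.00756488, -0.13825949])}
wrist {'fx': 341.5691073631379, 'fy': 341.5691073631379, 'cx': 325.9179176593702, 'cy': 205.87718275114798, 'origin': array([ 292.80316911, -471.53078133,  382.89611418]), 'attitude': array([ 2.87448308e+00,  1.09776480e-03, -1.15542418e+00])}
{'clock': 0.15, 'joints': array([-1.22161027e+00,  3.00327430e-01,  1.52138893e+00, -1.99880274e-05,
        1.32066845e+00, -6.65646898e-02]), 'qd': array([ 0.00034347, -0.0027851 , -0.00143248,  0.00067229, -0.00080353,
        0.00054192]), 'effort': array([ 8.16724078e-04, -5.31960118e+01, -3.52822888e+01,  7.07688346e-02,
        2.35476403e-02, -3.81718132e-05]), 'eef_pos': array([ 222.0749288 , -502.95882409,  175.0464337 ]), 'eef_rot': array([-3.14080097e+00, -3.33711385e-05,  4.15755692e-01]), 'wrist_force': array([ 0.24657573,  0.17928882, -0.14924928]), 'moment': array([-0.06908629, -0.02345972, -0.01772334]), 'finger_force': 0.0, 'finger_gap': 94.06019793859383}
```

View pics/top0.png

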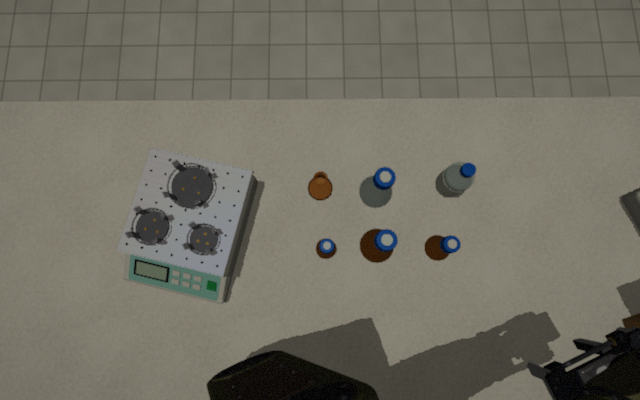

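View pics/side0.png

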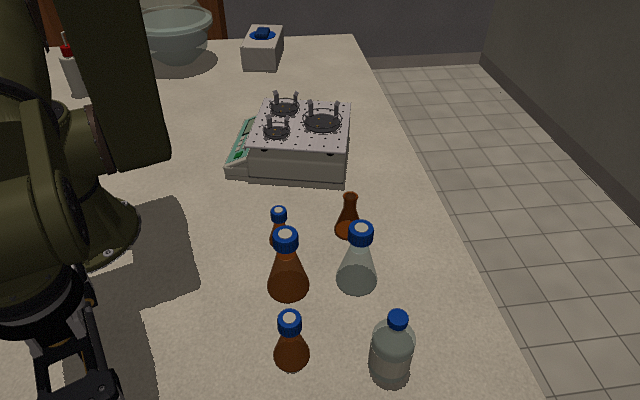

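Top view: the capped amber flasks have caps at small (327,246), large (386,240) and medium (451,244). The clear flask is at (385,178), the uncapped one at (320,185) and the bottle at (457,178). Clamps are large (192,186), medium (152,226) and small (204,239). The side view confirms this.

```bash
python3 - <<'E'
from h import *
p,d,c=pickle.load(open('top0.pkl','rb'))
h=cv2.cvtColor(p,cv2.COLOR_RGB2HSV)
X=cloud(c,d)
m=((h[...,0]>100)&(h[...,0]<125)&(h[...,1]>150)&(h[...,2]>60)).astype(np.uint8)
Z={'s':(327,246,94),'l':(386,240,150),'m':(451,244,114),'clear':(385,178,150),'bot':(467,170,143)}
cs=cv2.findContours(m,cv2.RETR_EXTERNAL,cv2.CHAIN_APPROX_NONE)[0]
for k,(u,v,z) in Z.items():
    q=[k2 for k2 in cs if abs(cv2.boundingRect(k2)[0]+cv2.boundingRect(k2)[2]/2-u)<14 and abs(cv2.boundingRect(k2)[1]+cv2.boundingRect(k2)[3]/2-v)<14 and cv2.contourArea(k2)>20]
    if not q: print(k,'none');continue
    f=np.zeros_like(m);cv2.drawContours(f,q,-1,1,-1)
    P=X[(f>0)&(d>0)]
    T=P[P[:,2]>z-6]
    w=(f>0)&(h[...,1]<90); vv,uu=np.nonzero(w)
    print(k,'depth top',T[:,:2].mean(0).round(1),((T.max(0)+T.min(0))/2).round(1),len(T),'zmax',np.percentile(P[:,2],90).round(1),'white', onz(c,uu.mean(),vv.mean(),z).round(1) if len(uu) else None)
# clamps: dark discs
g=(h[...,2]<105).astype(np.uint8); g[:140]=0;g[262:]=0;g[:,:120]=0;g[:,250:]=0
for k,u,v,r in(('L',192,186,20),('M',152,226,17),('S',204,239,15)):
    f=np.zeros_like(g);cv2.circle(f,(u,v),r+9,1,-1)
    s=(f>0)&(d>0)
    P=X[s&(g>0)&(X[...,2]<116)]; A=X[s&(X[...,2]>118)]
    cc,rr=cv2.minEnclosingCircle(P[:,:2].astype(np.float32))
    print(k,'disc mean',P[:,:2].mean(0).round(1),'enc',np.round(cc,1),round(rr,1),np.median(P[:,2]).round(1),'arms bbox',A[:,:3].min(0).round(),A.max(0).round(),len(A))
pl=X[150:262,125:250][(d[150:262,125:250]>0)]
print(np.median(pl[:,2]), np.median(X[300:320,100:200,2]))
# unc
print('unc foot',onz(c,320,187,15).round())
big=cv2.resize(p[140:310,110:260],None,fx=4.5,fy=3.5*4.5/3.5,interpolation=cv2.INTER_CUBIC)[:600]
big=cv2.resize(p[145:275,110:260],None,fx=4.5,fy=4.5,interpolation=cv2.INTER_CUBIC)
cv2.imwrite('pics/clamps.png',big[:,:,::-1])
E
```

```text
s depth top [444.3 -77.8] [444.8 -78.   93.4] 155 zmax 95.3 white [445.3 -77.9  94. ]
l depth top [ 450.9 -204.1] [ 450.6 -204.6  149.6] 337 zmax 151.5 white [ 451.7 -204.8  150. ]
m depth top [ 444.4 -355.4] [ 445.2 -356.3  113. ] 205 zmax 115.4 white [ 445.  -356.5  114. ]
clear depth top [ 589.3 -206.2] [ 589.6 -206.2  149. ] 305 zmax 151.7 white [ 591. -207.  150.]
bot depth top [ 607.5 -394.8] [ 607.4 -395.2  143.7] 136 zmax 144.7 white None
L disc mean [582.7 229.9] enc [580.9 235.8] 68.6 110.3 arms bbox [529. 176. 118.] [631. 280. 157.] 308
M disc mean [489.5 314.9] enc [489.  321.5] 58.1 110.1 arms bbox [446. 271. 118.] [530. 355. 152.] 289
S disc mean [459.7 196.7] enc [464.9 194.3] 48.4 110.2 arms bbox [424. 161. 118.] [494. 234. 148.] 235
107.58522928615173 -0.5243708364447457
unc foot [600. -65.  15.]
```

View pics/clamps.png

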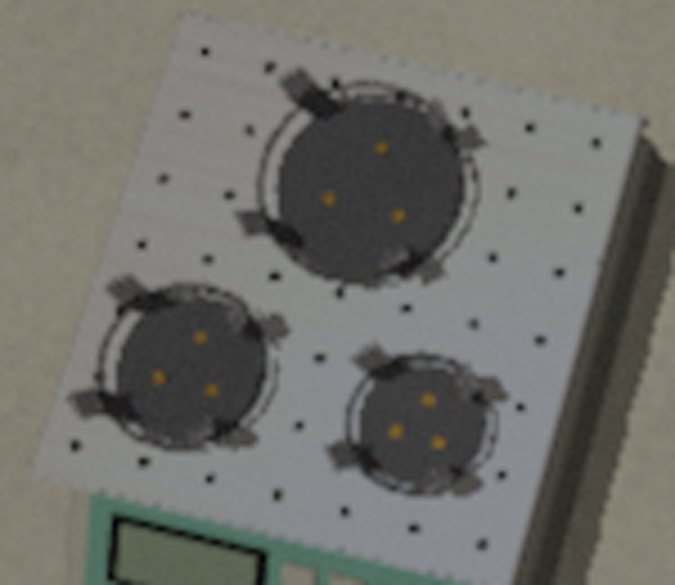

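Top-camera positions (mm):

| Size | Flask | Clamp |
|---|---|---|
| small | (445,-78) | (459,197) |
| medium | (445,-356) | (488,313) |
| large | (451,-205) | (581,229) |

The gripper yaw can stay as it is. First I'll go above the small flask.

Request:
jog_arm(
  plan=[0.223, 0.425, 0.03, 0, 0, 0, 0.223, 0.425, 0.03, 0, 0, 0, 0.223, 0.425, 0.03, 0, 0, 0, 0.223, 0.425, 0.03, 0, 0, 0, 0.223, 0.425, 0.03, 0, 0, 0, 0.223, 0.425, 0.03, 0, 0, 0, 0.223, 0.425, 0.03, 0, 0, 0, 0.223, 0.425, 0.03, 0, 0, 0, 0.223, 0.425, 0.03, 0, 0, 0, 0.223, 0.425, 0.03, 0, 0, 0, 0.223, 0.425, 0.03, 0, 0, 0, 0.223, 0.425, 0.03, 0, 0, 0, 0.223, 0.425, 0.03, 0, 0, 0],
  claw=0.094,
  force=20,
)

```text
clock: 1.45
eef_pos: [444.7, -78.9, 205.3]
eef_rot: [-3.141, 0.0, 0.415]
wrist_force: [-0.8, -0.6, -0.1]
finger_gap: 93.8
finger_force: 0.0
```

```bash
cat >> h.py <<'E'
def caps(p,d,c,zs=(94,150,114,143)):
    h=cv2.cvtColor(p,cv2.COLOR_RGB2HSV)
    m=((h[...,0]>100)&(h[...,0]<125)&(h[...,1]>150)&(h[...,2]>60)).astype(np.uint8)
    X=cloud(c,d)
    for k in cv2.findContours(m,cv2.RETR_EXTERNAL,cv2.CHAIN_APPROX_NONE)[0]:
        if cv2.contourArea(k)<150: continue
        f=np.zeros_like(m);cv2.drawContours(f,[k],-1,1,-1)
        P=X[(f>0)&(d>0)]; zt=np.percentile(P[:,2],90)
        vv,uu=np.nonzero((f>0)&(h[...,1]<90)); z=min(zs,key=lambda a:abs(a-zt))
        print('cap zt',zt.round(1),cv2.boundingRect(k),'white',onz(c,uu.mean(),vv.mean(),z).round(1) if len(uu) else None)
E
python3 - <<'E'
from h import *
s=manip.read_state();print(s['clock'],s['eef_pos'],s['eef_rot'])
caps(*snap('wrist','w1'))
E
```

```text
1.45 [444.74670936 -78.85689429 205.2751321 ] [-3.14145582e+00  4.02396991e-04  4.14976637e-01]
cap zt 149.2 (461, 238, 32, 47) white None
cap zt 149.8 (532, 76, 61, 63) white [ 589.5 -207.3  150. ]
```

View pics/w1.png

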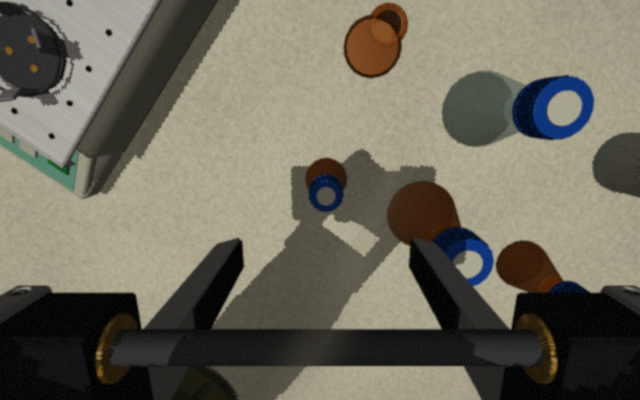

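The wrist view shows the small flask centred between the fingers, with its cap at (326,196) in shadow. The clear cap reads within 1.5 mm of the top view. I'll check the small cap, then descend.

```bash
python3 - <<'E'
from h import *
p,d,c=pickle.load(open('w1.pkl','rb'));print(onz(c,326,196,94))
X=cloud(c,d)[185:205,316:336].reshape(-1,3);print(np.median(X,0))
E
```

```text
[444.4625059  -78.62451185  94.        ]
[445.37463891 -77.59669671  92.86285447]
```

Request:
jog_arm(
  plan=[0, 0, -0.05, 0, 0, 0, 0, 0, -0.09, 0, 0, 0, 0, 0, -0.12, 0, 0, 0, 0, 0, -0.139, 0, 0, 0, 0, 0, -0.139, 0, 0, 0, 0, 0, -0.139, 0, 0, 0],
)

```text
clock: 2.1
eef_pos: [445.3, -78.8, 67.1]
eef_rot: [3.141, -0.0, 0.415]
wrist_force: [0.0, 0.5, 0.2]
finger_gap: 94.3
finger_force: 0.0
```

Request:
jog_arm(
  plan=[0, 0, 0, 0, 0, 0, 0, 0, 0, 0, 0, 0, 0, 0, 0, 0, 0, 0, 0, 0, 0, 0, 0, 0, 0, 0, 0, 0, 0, 0, 0, 0, 0, 0, 0, 0, 0, 0, 0, 0, 0, 0, 0, 0, 0, 0, 0, 0],
  claw=0.02,
  force=20,
)

```text
clock: 2.9
eef_pos: [445.1, -78.1, 66.4]
eef_rot: [-3.142, 0.0, 0.416]
wrist_force: [0.2, 0.7, -0.0]
finger_gap: 33.2
finger_force: 0.0
```

Request:
jog_arm(
  plan=[0, 0, 0, 0, 0, 0, 0, 0, 0.01, 0, 0, 0, 0, 0, 0.03, 0, 0, 0, 0, 0, 0.06, 0, 0, 0, 0, 0, 0.1, 0, 0, 0, 0, 0, 0.14, 0, 0, 0, 0, 0, 0.18, 0, 0, 0, 0, 0.02, 0.21, 0, 0, 0, -0.01, 0.06, 0.22, 0, 0, 0, -0.02, 0.1, 0.22, 0, 0, 0, -0.025, 0.14, 0.22, 0, 0, 0, -0.025, 0.18, 0.22, 0, 0, 0, -0.025, 0.21, 0.22, 0, 0, 0, -0.025, 0.228, 0.22, 0, 0, 0, -0.025, 0.228, 0.22, 0, 0, 0, -0.025, 0.228, 0.22, 0, 0, 0],
)

```text
clock: 4.5
eef_pos: [420.0, 149.7, 286.9]
eef_rot: [3.141, -0.0, 0.417]
wrist_force: [0.0, -0.0, 0.1]
finger_gap: 19.7
finger_force: 0.0
```

```bash
python3 - <<'E'
from h import *
s=manip.read_state();print(s['clock'],s['eef_pos'],s['finger_gap'],s['finger_force'])
snap('wrist','w2')
E
```

```text
4.5 [419.9993863  149.66004851 286.86148241] 19.74587770929363 0.0
```

View pics/w2.png

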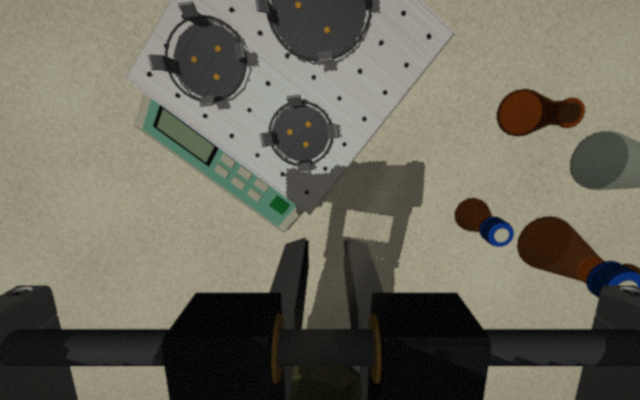

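The grip was missed because the fingers were still closing. The flask still stands, with its cap at (502,234). This view shows the clamps clearly: small (300,134), medium (209,60), large partly cut at (320,10). I'll measure them here, then go back for the flask.

```bash
cat >> h.py <<'E'
def disc(p,c,u,v,r):
    g=cv2.GaussianBlur(cv2.cvtColor(p,cv2.COLOR_RGB2GRAY),(3,3),0)
    t=(g<(int(np.median(g[v-5:v+5,u-5:u+5]))+25)).astype(np.uint8)
    f=np.zeros_like(t);cv2.circle(f,(u,v),int(r*1.3),1,-1)
    t=cv2.morphologyEx(t*f,cv2.MORPH_CLOSE,np.ones((7,7)))
    k=int(r*.9)|1; t=cv2.morphologyEx(t,cv2.MORPH_OPEN,cv2.getStructuringElement(cv2.MORPH_ELLIPSE,(k,k)))
    k=max(cv2.findContours(t,cv2.RETR_EXTERNAL,cv2.CHAIN_APPROX_NONE)[0],key=cv2.contourArea)
    e=cv2.fitEllipse(k); return e,onz(c,*e[0],111).round(1)
E
python3 - <<'E'
from h import *
p,d,c=pickle.load(open('w2.pkl','rb'))
for a in((300,134,32),(209,60,38),(320,12,50)):
    print(disc(p,c,*a))
X=cloud(c,d)
for u,v,r in((300,134,48),(209,60,60)):
    f=np.zeros(d.shape,np.uint8);cv2.circle(f,(u,v),r,1,-1);A=X[(f>0)&(d>0)&(X[...,2]>135)&(X[...,2]<165)]
    cc,rr=cv2.minEnclosingCircle(A[:,:2].astype(np.float32));print('arms',np.round(cc,1),rr,A.max(0).round())
P,D,C=pickle.load(open('top0.pkl','rb'))
for a in((204,240,14),(153,227,17),(192,187,21)): print('top',disc(P,C,*a))
caps(p,d,c)
E
```

```text
(((300.6944885253906, 133.43087768554688), (63.498390197753906, 66.35285186767578), 167.8303985595703), array([459. , 197.6, 111. ]))
(((207.44454956054688, 58.876853942871094), (75.99202728271484, 87.55675506591797), 167.51515197753906), array([490., 316., 111.]))
(((318.4389953613281, 25.70333480834961), (65.65007781982422, 116.09477233886719), 90.26393127441406), array([565.5, 222.6, 111. ]))
arms [459.4 198.4] 39.5656623840332 [495. 235. 146.]
arms [488.4 314.1] 45.6222038269043 [529. 355. 150.]
top (((202.83518981933594, 239.1812744140625), (28.842966079711914, 30.48675537109375), 18.592138290405273), array([459.5, 198.8, 111. ]))
top (((151.35385131835938, 226.4999542236328), (33.98402786254883, 35.700374603271484), 5.718510150909424), array([489.1, 315.8, 111. ]))
top (((191.5587615966797, 186.48883056640625), (40.23651123046875, 43.50051498413086), 42.245269775390625), array([580.8, 230.1, 111. ]))
cap zt 149.4 (608, 272, 32, 16) white None
cap zt 93.6 (488, 222, 25, 24) white [444.4 -77.7  94. ]
```

Request:
jog_arm(
  plan=[0.025, -0.228, 0, 0, 0, 0, 0.025, -0.228, 0, 0, 0, 0, 0.025, -0.228, 0, 0, 0, 0, 0.025, -0.228, 0, 0, 0, 0, 0.025, -0.228, 0, 0, 0, 0, 0.025, -0.228, -0.05, 0, 0, 0, 0.025, -0.228, -0.1, 0, 0, 0, 0.025, -0.228, -0.13, 0, 0, 0, 0.025, -0.228, -0.13, 0, 0, 0],
  claw=0.094,
)

```text
clock: 5.45
eef_pos: [443.0, -78.6, 153.5]
eef_rot: [-3.138, 0.005, 0.414]
wrist_force: [-0.8, -0.1, 0.9]
finger_gap: 88.4
finger_force: 0.0
```

Request:
jog_arm(
  plan=[0, 0, 0, 0, 0, 0, 0, 0, -0.04, 0, 0, 0, 0, 0, -0.075, 0, 0, 0, 0, 0, -0.09, 0, 0, 0, 0, 0, -0.09, 0, 0, 0],
)

```text
clock: 5.95
eef_pos: [445.4, -78.4, 66.8]
eef_rot: [-3.141, 0.0, 0.416]
wrist_force: [0.3, -0.6, 0.2]
finger_gap: 94.1
finger_force: 0.0
```

Request:
jog_arm(
  plan=[0, 0, 0, 0, 0, 0, 0, 0, 0, 0, 0, 0, 0, 0, 0, 0, 0, 0, 0, 0, 0, 0, 0, 0, 0, 0, 0, 0, 0, 0, 0, 0, 0, 0, 0, 0, 0, 0, 0, 0, 0, 0, 0, 0, 0, 0, 0, 0, 0, 0, 0, 0, 0, 0, 0, 0, 0, 0, 0, 0, 0, 0, 0, 0, 0, 0, 0, 0, 0, 0, 0, 0],
  claw=0.02,
  force=20,
)

```text
clock: 7.15
eef_pos: [445.2, -78.1, 66.5]
eef_rot: [3.142, -0.0, 0.416]
wrist_force: [0.1, 0.3, 0.6]
finger_gap: 20.2
finger_force: 0.0
```

```bash
python3 - <<'E'
from h import *
snap('wrist','w3');p,d,c=snap('side','s3');caps(*snap('top','t3'))
caps(p,d,c)
E
python3 -c "
import cv2,numpy as np
a=cv2.imread('pics/w3.png');b=cv2.imread('pics/s3.png')[180:330,180:380]
b=cv2.resize(b,(400,300));cv2.imwrite('pics/c3.png',np.hstack([cv2.resize(a,(400,300)),b]))"
```

```text
cap zt 116.0 (443, 236, 17, 16) white [ 445.  -356.5  114. ]
cap zt 151.6 (375, 230, 22, 21) white [ 451.7 -204.8  150. ]
cap zt 151.9 (374, 168, 21, 19) white [ 591. -207.  150.]
cap zt 144.5 (388, 309, 21, 19) white None
cap zt 115.5 (278, 309, 23, 28) white [ 443.6 -359.1  114. ]
cap zt 151.2 (272, 226, 26, 28) white [ 450.3 -207.3  150. ]
cap zt 151.5 (349, 220, 25, 27) white [ 589.1 -209.2  150. ]
```

View pics/c3.png

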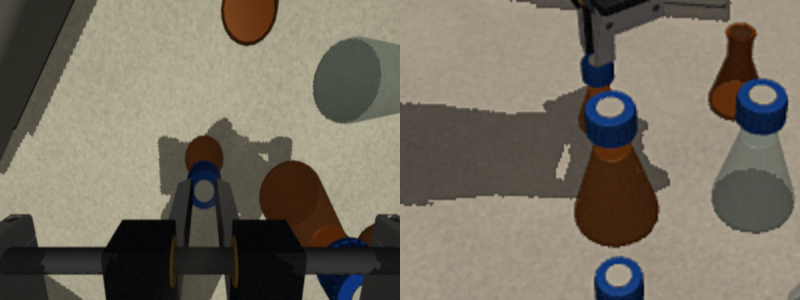

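The picture shows the closed fingers beside the cap rather than around it, and the opening of 20 mm is less than the 33 mm cap. I'll locate the fingers relative to the cap in depth.

```bash
python3 - <<'E'
from h import *
s=manip.read_state(); T=s['eef_pos'];print(s['clock'],T,s['finger_gap'])
yaw=.416;ex=np.array([np.cos(yaw),np.sin(yaw)]);ey=np.array([np.sin(yaw),-np.cos(yaw)])
for t in('w3','s3','t3'):
    p,d,c=pickle.load(open(t+'.pkl','rb'));X=cloud(c,d)
    h=cv2.cvtColor(p,cv2.COLOR_RGB2HSV)
    blue=(h[...,0]>100)&(h[...,0]<125)&(h[...,1]>150)&(h[...,2]>40)
    dx=(X[...,:2]-T[:2])@ex; dy=(X[...,:2]-T[:2])@ey
    near=(np.abs(dx)<45)&(np.abs(dy)<60)&(d>0)
    for nm,mm in(('blue',blue),('nonblue',~blue&(h[...,1]<90))):
        for lo in range(50,135,10):
            k=near&mm&(X[...,2]>=lo)&(X[...,2]<lo+10)
            if k.sum()>8: print(t,nm,lo,k.sum(),'x',np.percentile(dx[k],[3,97]).round(),'y',np.percentile(dy[k],[3,97]).round())
E
python3 -c "
import cv2
cv2.imwrite('pics/c4.png',cv2.resize(cv2.imread('pics/w3.png')[180:380,220:430],None,fx=3,fy=3,interpolation=2))"
```

```text
7.3 [445.15301401 -78.12729431  66.45435416] 20.116819469381635
w3 blue 70 104 x [ 9. 16.] y [-12.  13.]
w3 blue 80 52 x [10. 16.] y [-13.  11.]
w3 blue 90 785 x [-15.  15.] y [-10.   9.]
w3 nonblue 60 9 x [ 7. 16.] y [-15.  13.]
w3 nonblue 70 37 x [ 4. 16.] y [-16.  16.]
w3 nonblue 80 11 x [5. 8.] y [-16.  15.]
w3 nonblue 90 845 x [-10.  10.] y [-12.  11.]
w3 nonblue 100 325 x [-3. 11.] y [-21.  20.]
w3 nonblue 110 435 x [-4. 11.] y [-22.  21.]
w3 nonblue 120 515 x [-3. 11.] y [-22.  21.]
w3 nonblue 130 633 x [-5. 11.] y [-22.  21.]
s3 blue 70 45 x [-17.   7.] y [ 7. 19.]
s3 blue 80 40 x [-18.   4.] y [ 2. 20.]
s3 blue 90 57 x [-18.   5.] y [-10.  18.]
s3 nonblue 90 23 x [-11.   5.] y [-12.  14.]
s3 nonblue 100 40 x [-10.   8.] y [-17.  24.]
s3 nonblue 110 53 x [-10.   9.] y [-16.  25.]
s3 nonblue 120 48 x [-11.   6.] y [-19.  24.]
s3 nonblue 130 61 x [-11.   7.] y [-18.  25.]
```

View pics/c4.png

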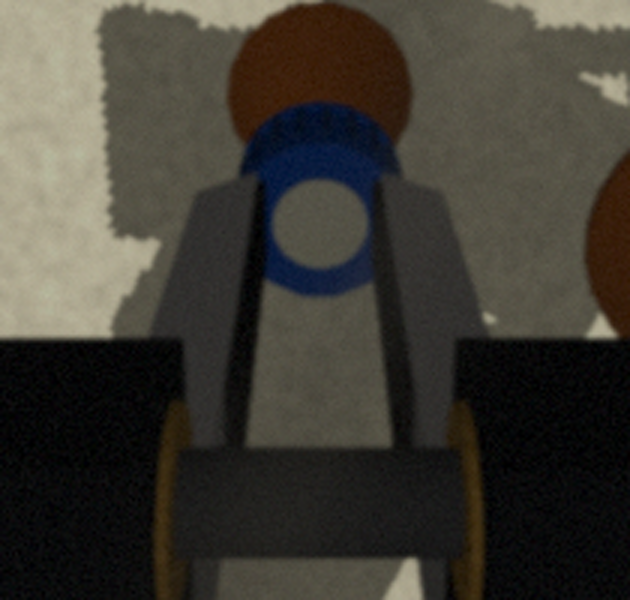

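```bash
python3 - <<'E'
from h import *
T=np.array([445.15,-78.13]);yaw=.416;ex=np.array([np.cos(yaw),np.sin(yaw)]);ey=np.array([np.sin(yaw),-np.cos(yaw)])
for t in('w3','s3'):
    p,d,c=pickle.load(open(t+'.pkl','rb'));X=cloud(c,d);h=cv2.cvtColor(p,cv2.COLOR_RGB2HSV)
    dx=(X[...,:2]-T)@ex; dy=(X[...,:2]-T)@ey
    k=(np.abs(dx)<14)&(np.abs(dy)>8)&(np.abs(dy)<28)&(d>0)&(h[...,1]<100)&(X[...,2]>55)
    z=X[k][:,2];print(t,np.histogram(z,np.arange(60,140,5)))
# w1: open fingers, TCP (444.7,-78.9,205.3)
p,d,c=pickle.load(open('w1.pkl','rb'));X=cloud(c,d)
dy=(X[...,:2]-[444.7,-78.9])@ey;dx=(X[...,:2]-[444.7,-78.9])@ex
k=(np.abs(dx)<14)&(np.abs(dy)>40)&(np.abs(dy)<65)&(d>0)&(X[...,2]>160)
print(np.histogram(X[k][:,2],np.arange(190,290,5)))
E
```

```text
w3 (array([  0,   5,  21,  11,   8,   5,  64,  54, 149, 182, 222, 216, 265,
       256, 304]), array([ 60,  65,  70,  75,  80,  85,  90,  95, 100, 105, 110, 115, 120,
       125, 130, 135]))
s3 (array([ 1,  0,  2,  0,  0,  0,  3,  7, 13, 27, 25, 26, 26, 23, 31]), array([ 60,  65,  70,  75,  80,  85,  90,  95, 100, 105, 110, 115, 120,
       125, 130, 135]))
(array([  0,   0,   0,   0,   0,   0,   0,   0,  35, 222, 297, 332, 355,
       387, 434, 462, 517, 571, 605]), array([190, 195, 200, 205, 210, 215, 220, 225, 230, 235, 240, 245, 250,
       255, 260, 265, 270, 275, 280, 285]))
```

The finger ends sit about 30 mm higher than the reported TCP: 234 against 205 when open, and about 97 against 66 now. They therefore closed above the cap. From here I'll aim the TCP 30 mm lower, watching the force.

Request:
jog_arm(
  plan=[0, 0, 0, 0, 0, 0, 0, 0, 0, 0, 0, 0, 0, 0, 0, 0, 0, 0, 0, 0, 0, 0, 0, 0, 0, 0, 0, 0, 0, 0, 0, 0, 0, 0, 0, 0, 0, 0, 0, 0, 0, 0, 0, 0, -0.015, 0, 0, 0, 0, 0, -0.03, 0, 0, 0, 0, 0, -0.03, 0, 0, 0],
  claw=0.094,
)

```text
clock: 8.3
eef_pos: [444.2, -77.9, 35.1]
eef_rot: [-3.14, 0.002, 0.416]
wrist_force: [-0.5, 0.2, 0.6]
finger_gap: 93.1
finger_force: 0.0
```

Request:
jog_arm(
  plan=[0, 0, 0, 0, 0, 0, 0, 0, 0, 0, 0, 0, 0, 0, 0, 0, 0, 0, 0, 0, 0, 0, 0, 0, 0, 0, 0, 0, 0, 0, 0, 0, 0, 0, 0, 0, 0, 0, 0, 0, 0, 0, 0, 0, 0, 0, 0, 0, 0, 0, 0, 0, 0, 0, 0, 0, 0, 0, 0, 0, 0, 0, 0, 0, 0, 0, 0, 0, 0, 0, 0, 0],
  claw=0.02,
  force=20,
)

```text
clock: 9.5
eef_pos: [445.2, -78.1, 36.5]
eef_rot: [3.142, -0.0, 0.416]
wrist_force: [0.3, -0.2, 0.4]
finger_gap: 32.2
finger_force: 20.0
```

Gripped (32.2 mm, 20 N). Lifting and moving to hover over the small clamp.

Request:
jog_arm(
  plan=[0, 0, 0.01, 0, 0, 0, 0, 0, 0.03, 0, 0, 0, 0, 0, 0.06, 0, 0, 0, 0, 0, 0.1, 0, 0, 0, 0, 0, 0.14, 0, 0, 0, 0, 0.01, 0.165, 0, 0, 0, 0, 0.04, 0.17, 0, 0, 0, 0.01, 0.08, 0.17, 0, 0, 0, 0.01, 0.12, 0.17, 0, 0, 0, 0.014, 0.16, 0.17, 0, 0, 0, 0.014, 0.2, 0.17, 0, 0, 0, 0.014, 0.24, 0.17, 0, 0, 0, 0.014, 0.265, 0.17, 0, 0, 0, 0.014, 0.276, 0.17, 0, 0, 0, 0.014, 0.276, 0.17, 0, 0, 0, 0.014, 0.276, 0.17, 0, 0, 0, 0.014, 0.276, 0.17, 0, 0, 0],
)

```text
clock: 11.2
eef_pos: [459.3, 196.8, 206.6]
eef_rot: [3.141, -0.0, 0.415]
wrist_force: [-0.4, 0.7, -1.3]
finger_gap: 32.4
finger_force: 20.0
```

```bash
python3 - <<'E'
from h import *
s=manip.read_state();print(s['clock'],s['eef_pos'],s['eef_rot'],s['finger_gap'],s['finger_force'],s['wrist_force'])
snap('wrist','w4');snap('top','t4')
a=cv2.imread('pics/w4.png');b=cv2.imread('pics/t4.png')[140:300,110:310]
cv2.imwrite('pics/c5.png',np.hstack([cv2.resize(a,(400,300)),cv2.resize(b,(375,300))]))
E
```

```text
11.2 [459.29193864 196.76236594 206.6375599 ] [ 3.14144724e+00 -7.34175473e-05  4.14501875e-01] 32.37946610967549 19.999806582927704 [-0.36426942  0.68861138 -1.33231314]
```

View pics/c5.png

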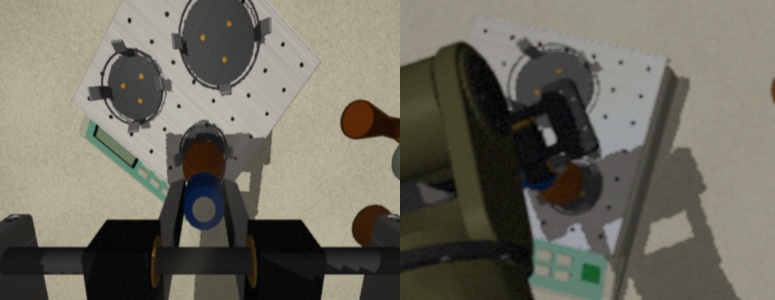

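The flask hangs upright above the small clamp (wrist view cap at about (326,333)). The medium clamp at (214,138) and the large at (350,60) are now fully visible. Lowering while I re-measure those two.

```bash
python3 - <<'E'
from h import *
p,d,c=pickle.load(open('w4.pkl','rb'))
for a in((214,138,38),(350,60,60)): print(disc(p,c,*a))
X=cloud(c,d)
for u,v,r in((214,138,65),(350,60,85)):
    f=np.zeros(d.shape,np.uint8);cv2.circle(f,(u,v),r,1,-1);A=X[(f>0)&(d>0)&(X[...,2]>140)&(X[...,2]<160)]
    cc,rr=cv2.minEnclosingCircle(A[:,:2].astype(np.float32));print('arms',np.round(cc,1),rr,len(A))
caps(p,d,c,(264,))
E
```

```text
(((213.81248474121094, 128.2667694091797), (77.12013244628906, 89.51961517333984), 95.69601440429688), array([478.7, 311.9, 111. ]))
(((348.9570007324219, 56.04383850097656), (122.4690933227539, 130.2771759033203), 106.71043395996094), array([578.6, 228.9, 111. ]))
arms [487.8 311.6] 43.958343505859375 502
arms [580.2 229.8] 56.0432243347168 908
cap zt 263.5 (295, 249, 49, 54) white None
```

Request:
jog_arm(
  plan=[0, 0, -0.01, 0, 0, 0, 0, 0, -0.02, 0, 0, 0, 0, 0, -0.03, 0, 0, 0, 0, 0, -0.037, 0, 0, 0, 0, 0, -0.044, 0, 0, 0, 0, 0, -0.05, 0, 0, 0, 0, 0, -0.054, 0, 0, 0, 0, 0, -0.056, 0, 0, 0, 0, 0, -0.057, 0, 0, 0, 0, 0, -0.057, 0, 0, 0],
)

```text
clock: 12.3
eef_pos: [459.2, 197.9, 149.5]
eef_rot: [3.142, -0.0, 0.416]
wrist_force: [-0.0, -0.3, -0.6]
finger_gap: 32.5
finger_force: 20.0
```

Request:
jog_arm(
  plan=[0, 0, -0.001, 0, 0, 0, 0, 0, -0.002, 0, 0, 0, 0, 0, -0.0025, 0, 0, 0, 0, 0, -0.003, 0, 0, 0, 0, 0, -0.003, 0, 0, 0, 0, 0, -0.003, 0, 0, 0],
)

```text
clock: 12.9
eef_pos: [459.5, 198.0, 147.4]
eef_rot: [3.141, -0.001, 0.416]
wrist_force: [-2.5, -0.6, 8.0]
finger_gap: 32.9
finger_force: 20.0
```

Base-plate contact (8 N) at the expected height. Releasing, backing up, then on to the medium flask.

Request:
jog_arm(
  plan=[0, 0, 0.001, 0, 0, 0, 0, 0, 0.001, 0, 0, 0, 0, 0, 0.001, 0, 0, 0, 0, 0, 0.001, 0, 0, 0, 0, 0, 0.001, 0, 0, 0, 0, 0, 0.001, 0, 0, 0, 0, 0, 0.02, 0, 0, 0, 0, 0, 0.05, 0, 0, 0, 0, 0, 0.08, 0, 0, 0],
  claw=0.094,
)

```text
clock: 13.8
eef_pos: [458.9, 197.8, 227.3]
eef_rot: [-3.142, 0.001, 0.416]
wrist_force: [-0.6, 0.7, -0.0]
finger_gap: 93.9
finger_force: 0.0
```

Request:
jog_arm(
  plan=[-0.015, -0.554, 0, 0, 0, 0, -0.015, -0.554, 0, 0, 0, 0, -0.015, -0.554, 0, 0, 0, 0, -0.015, -0.554, 0, 0, 0, 0, -0.015, -0.554, 0, 0, 0, 0, -0.015, -0.554, 0, 0, 0, 0, -0.015, -0.554, 0, 0, 0, 0, -0.015, -0.554, 0, 0, 0, 0, -0.015, -0.554, 0, 0, 0, 0, -0.015, -0.554, 0, 0, 0, 0, -0.015, -0.554, 0, 0, 0, 0, -0.015, -0.554, 0, 0, 0, 0, -0.015, -0.554, -0.04, 0, 0, 0, -0.015, -0.554, -0.08, 0, 0, 0, -0.015, -0.554, -0.08, 0, 0, 0, -0.015, -0.554, -0.08, 0, 0, 0],
)

```text
clock: 15.4
eef_pos: [444.5, -355.9, 147.5]
eef_rot: [-3.142, -0.0, 0.416]
wrist_force: [0.0, 0.1, 1.3]
finger_gap: 93.7
finger_force: 0.0
```

```bash
python3 - <<'E'
from h import *
s=manip.read_state();print(s['clock'],s['eef_pos'],s['eef_rot'])
caps(*snap('wrist','w5')); caps(*snap('top','t5'),(94,150,114,143,205))
E
```

```text
15.4 [ 444.46255091 -355.93235447  147.54355246] [-3.14158428e+00 -6.90601190e-05  4.16180653e-01]
cap zt 113.7 (305, 199, 47, 45) white [ 444.1 -357.3  114. ]
cap zt 149.7 (62, 92, 77, 77) white [ 451.1 -206.   150. ]
cap zt 142.6 (483, 0, 55, 42) white None
cap zt 151.6 (375, 230, 22, 21) white [ 451.7 -204.8  150. ]
cap zt 206.5 (183, 227, 16, 17) white [459.4 198.5 205. ]
cap zt 151.6 (374, 168, 21, 19) white [ 591. -207.  150.]
```

The small flask is seated at (459.4,198.5) with its top at 206. Now grasping the medium one.

Request:
jog_arm(
  plan=[0, -0.001, -0.04, 0, 0, 0, 0, -0.001, -0.07, 0, 0, 0, 0, -0.001, -0.0935, 0, 0, 0, 0, -0.001, -0.0935, 0, 0, 0, 0, -0.001, -0.0935, 0, 0, 0],
)

```text
clock: 16.0
eef_pos: [445.0, -357.7, 55.0]
eef_rot: [3.14, -0.001, 0.416]
wrist_force: [-0.4, 0.1, 1.6]
finger_gap: 93.7
finger_force: 0.0
```

Request:
jog_arm(
  plan=[0, 0, 0, 0, 0, 0, 0, 0, 0, 0, 0, 0, 0, 0, 0, 0, 0, 0, 0, 0, 0, 0, 0, 0, 0, 0, 0, 0, 0, 0, 0, 0, 0, 0, 0, 0, 0, 0, 0, 0, 0, 0, 0, 0, 0, 0, 0, 0, 0, 0, 0, 0, 0, 0, 0, 0, 0, 0, 0, 0],
  claw=0.025,
  force=22,
)

```text
clock: 17.0
eef_pos: [444.1, -357.1, 52.9]
eef_rot: [-3.141, 0.0, 0.416]
wrist_force: [0.8, -0.2, 0.1]
finger_gap: 37.7
finger_force: 22.0
```

Request:
jog_arm(
  plan=[0, 0, 0.01, 0, 0, 0, 0, 0, 0.03, 0, 0, 0, 0, 0, 0.06, 0, 0, 0, 0, 0, 0.1, 0, 0, 0, 0, 0, 0.14, 0, 0, 0, 0, 0, 0.18, 0, 0, 0, 0, 0.01, 0.215, 0, 0, 0, 0, 0.04, 0.225, 0, 0, 0, 0, 0.08, 0.225, 0, 0, 0, 0, 0.12, 0.225, 0, 0, 0, 0.01, 0.16, 0.225, 0, 0, 0, 0.01, 0.2, 0.225, 0, 0, 0, 0.01, 0.24, 0.225, 0, 0, 0, 0.02, 0.28, 0.225, 0, 0, 0, 0.02, 0.32, 0.225, 0, 0, 0, 0.02, 0.36, 0.225, 0, 0, 0, 0.02, 0.4, 0.225, 0, 0, 0, 0.02, 0.44, 0.225, 0, 0, 0, 0.03, 0.48, 0.225, 0, 0, 0, 0.03, 0.51, 0.225, 0, 0, 0],
)

```text
clock: 19.0
eef_pos: [474.1, 155.0, 278.6]
eef_rot: [-3.142, -0.001, 0.417]
wrist_force: [0.3, -0.0, -0.6]
finger_gap: 37.9
finger_force: 22.0
```

Request:
jog_arm(
  plan=[0, 0.04, 0, 0, 0, 0, 0.01, 0.08, 0, 0, 0, 0, 0.015, 0.12, 0, 0, 0, 0, 0.015, 0.15, 0, 0, 0, 0, 0.015, 0.161, 0, 0, 0, 0, 0.015, 0.161, -0.01, 0, 0, 0, 0.015, 0.161, -0.03, 0, 0, 0, 0.015, 0.161, -0.05, 0, 0, 0, 0.015, 0.161, -0.06, 0, 0, 0, 0.015, 0.161, -0.06, 0, 0, 0, 0.015, 0.161, -0.06, 0, 0, 0],
)

```text
clock: 20.1
eef_pos: [489.5, 313.4, 218.8]
eef_rot: [-3.142, -0.001, 0.415]
wrist_force: [0.4, 0.1, -1.1]
finger_gap: 37.4
finger_force: 22.0
```

```bash
python3 - <<'E'
from h import *
s=manip.read_state();print(s['clock'],s['eef_pos'],s['eef_rot'],s['finger_gap'],s['finger_force'],s['wrist_force'])
snap('wrist','w6');snap('side','s6')
a=cv2.imread('pics/w6.png');b=cv2.imread('pics/s6.png')[60:200,210:370]
cv2.imwrite('pics/c6.png',np.hstack([cv2.resize(a,(400,300)),cv2.resize(b,(343,300))]))
E
```

```text
20.1 [489.47335363 313.40111661 218.8341169 ] [-3.14154347e+00 -9.77356324e-04  4.15190514e-01] 37.43691147346933 21.99985384941101 [ 0.35520935  0.13861016 -1.12808559]
```

View pics/c6.png

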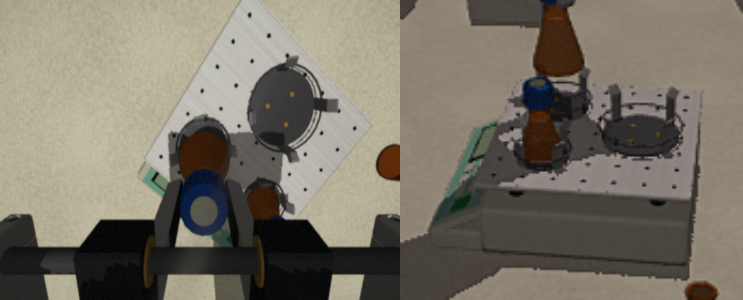

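The small flask is seated upright, and the medium hangs over its clamp, clear of the small one. Lowering.

Request:
jog_arm(
  plan=[0, 0, -0.01, 0, 0, 0, 0, 0, -0.02, 0, 0, 0, 0, 0, -0.028, 0, 0, 0, 0, 0, -0.035, 0, 0, 0, 0, 0, -0.041, 0, 0, 0, 0, 0, -0.046, 0, 0, 0, 0, 0, -0.05, 0, 0, 0, 0, 0, -0.052, 0, 0, 0, 0, 0, -0.053, 0, 0, 0, 0, 0, -0.054, 0, 0, 0, 0, 0, -0.055, 0, 0, 0, 0, 0, -0.055, 0, 0, 0, 0, 0, -0.055, 0, 0, 0],
)

```text
clock: 21.5
eef_pos: [489.5, 314.0, 163.9]
eef_rot: [-3.141, -0.002, 0.416]
wrist_force: [-0.6, -1.0, 5.9]
finger_gap: 37.6
finger_force: 22.0
```

Request:
jog_arm(
  plan=[0, 0, 0.001, 0, 0, 0, 0, 0, 0.001, 0, 0, 0, 0, 0, 0.001, 0, 0, 0, 0, 0, 0.001, 0, 0, 0, 0, 0, 0.001, 0, 0, 0, 0, 0, 0.001, 0, 0, 0, 0, 0, 0.02, 0, 0, 0, 0, 0, 0.05, 0, 0, 0, 0, 0, 0.08, 0, 0, 0],
  claw=0.094,
)

```text
clock: 22.4
eef_pos: [488.9, 313.7, 243.7]
eef_rot: [3.142, 0.001, 0.416]
wrist_force: [0.9, -0.1, 0.5]
finger_gap: 93.5
finger_force: 0.0
```

Request:
jog_arm(
  plan=[-0.0375, -0.519, 0, 0, 0, 0, -0.0375, -0.519, 0, 0, 0, 0, -0.0375, -0.519, 0, 0, 0, 0, -0.0375, -0.519, 0, 0, 0, 0, -0.0375, -0.519, 0, 0, 0, 0, -0.0375, -0.519, 0, 0, 0, 0, -0.0375, -0.519, 0, 0, 0, 0, -0.0375, -0.519, 0, 0, 0, 0, -0.0375, -0.519, 0, 0, 0, 0, -0.0375, -0.519, 0, 0, 0, 0, -0.0375, -0.519, 0, 0, 0, 0, -0.0375, -0.519, 0, 0, 0, 0, -0.0375, -0.519, -0.04, 0, 0, 0, -0.0375, -0.519, -0.06, 0, 0, 0, -0.0375, -0.519, -0.06, 0, 0, 0, -0.0375, -0.519, -0.06, 0, 0, 0],
)

```text
clock: 24.0
eef_pos: [452.1, -204.6, 183.9]
eef_rot: [3.141, -0.0, 0.417]
wrist_force: [-0.3, 0.1, 0.3]
finger_gap: 93.9
finger_force: 0.0
```

```bash
python3 - <<'E'
from h import *
s=manip.read_state();print(s['clock'],s['eef_pos'],s['eef_rot'])
caps(*snap('wrist','w7')); caps(*snap('top','t7'),(94,150,114,143,205,225))
E
```

```text
24.0 [ 452.07324471 -204.55405619  183.88675069] [ 3.14116726e+00 -4.67985151e-04  4.16621258e-01]
cap zt 149.8 (380, 0, 71, 75) white [ 589.7 -207.9  150. ]
cap zt 206.6 (183, 227, 16, 17) white [459.4 198.5 205. ]
cap zt 226.4 (120, 210, 19, 19) white [490.  314.6 225. ]
cap zt 151.5 (374, 168, 21, 19) white [ 591. -207.  150.]
```

Request:
jog_arm(
  plan=[0, 0, -0.04, 0, 0, 0, 0, 0, -0.07, 0, 0, 0, 0, 0, -0.095, 0, 0, 0, 0, 0, -0.095, 0, 0, 0, 0, 0, -0.095, 0, 0, 0],
)

```text
clock: 24.6
eef_pos: [452.3, -205.3, 89.4]
eef_rot: [3.14, -0.001, 0.416]
wrist_force: [-0.5, -0.4, 0.1]
finger_gap: 93.7
finger_force: 0.0
```

Request:
jog_arm(
  plan=[0, 0, 0, 0, 0, 0, 0, 0, 0, 0, 0, 0, 0, 0, 0, 0, 0, 0, 0, 0, 0, 0, 0, 0, 0, 0, 0, 0, 0, 0, 0, 0, 0, 0, 0, 0, 0, 0, 0, 0, 0, 0, 0, 0, 0, 0, 0, 0, 0, 0, 0, 0, 0, 0],
  claw=0.03,
  force=30,
)

```text
clock: 25.5
eef_pos: [451.7, -205.2, 88.0]
eef_rot: [3.142, 0.0, 0.416]
wrist_force: [-0.1, -0.5, 0.5]
finger_gap: 45.5
finger_force: 30.0
```

Request:
jog_arm(
  plan=[0, 0, 0.01, 0, 0, 0, 0, 0, 0.03, 0, 0, 0, 0, 0, 0.06, 0, 0, 0, 0, 0, 0.1, 0, 0, 0, 0, 0, 0.14, 0, 0, 0, 0, 0, 0.18, 0, 0, 0, 0.01, 0.01, 0.215, 0, 0, 0, 0.02, 0.04, 0.225, 0, 0, 0, 0.03, 0.08, 0.225, 0, 0, 0, 0.045, 0.12, 0.225, 0, 0, 0, 0.06, 0.16, 0.225, 0, 0, 0, 0.075, 0.2, 0.225, 0, 0, 0, 0.09, 0.24, 0.225, 0, 0, 0, 0.105, 0.28, 0.225, 0, 0, 0, 0.12, 0.32, 0.225, 0, 0, 0, 0.129, 0.36, 0.225, 0, 0, 0, 0.129, 0.4, 0.225, 0, 0, 0, 0.129, 0.425, 0.225, 0, 0, 0, 0.129, 0.435, 0.225, 0, 0, 0, 0.129, 0.435, 0.225, 0, 0, 0],
)

```text
clock: 27.5
eef_pos: [580.3, 230.6, 312.9]
eef_rot: [-3.142, 0.001, 0.417]
wrist_force: [0.2, -0.9, -2.3]
finger_gap: 45.5
finger_force: 30.0
```

Request:
jog_arm(
  plan=[0, 0, -0.02, 0, 0, 0, 0, 0, -0.04, 0, 0, 0, 0, 0, -0.053, 0, 0, 0, 0, 0, -0.055, 0, 0, 0, 0, 0, -0.055, 0, 0, 0],
)

```text
clock: 28.0
eef_pos: [580.8, 229.3, 258.5]
eef_rot: [3.142, -0.0, 0.415]
wrist_force: [-1.1, 0.3, -1.5]
finger_gap: 45.6
finger_force: 30.0
```

```bash
python3 - <<'E'
from h import *
s=manip.read_state();print(s['clock'],s['eef_pos'],s['eef_rot'],s['finger_gap'],s['finger_force'],s['wrist_force'])
snap('wrist','w8');snap('side','s8')
a=cv2.imread('pics/w8.png');b=cv2.imread('pics/s8.png')[30:190,210:390]
cv2.imwrite('pics/c8.png',np.hstack([cv2.resize(a,(400,300)),cv2.resize(b,(338,300))]))
E
```

```text
28.0 [580.83405051 229.26354247 258.54251113] [ 3.14151140e+00 -3.58046100e-04  4.15060172e-01] 45.5881432879008 29.999524354934692 [-1.07786941  0.32792982 -1.45879455]
```

View pics/c8.png

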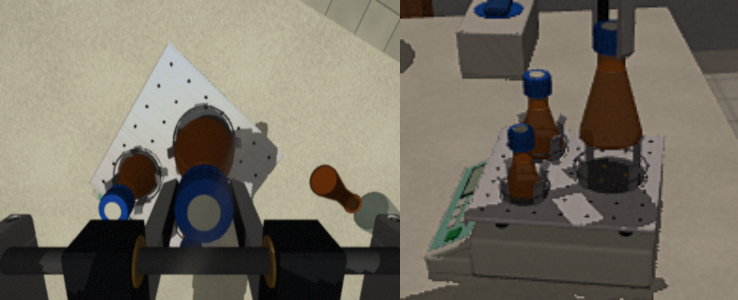

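Both smaller flasks stand upright and the large one hangs right over its clamp. Lowering.

Request:
jog_arm(
  plan=[0, 0, -0.01, 0, 0, 0, 0, 0, -0.02, 0, 0, 0, 0, 0, -0.03, 0, 0, 0, 0, 0, -0.038, 0, 0, 0, 0, 0, -0.045, 0, 0, 0, 0, 0, -0.051, 0, 0, 0, 0, 0, -0.055, 0, 0, 0, 0, 0, -0.057, 0, 0, 0, 0, 0, -0.058, 0, 0, 0, 0, 0, -0.059, 0, 0, 0, 0, 0, -0.06, 0, 0, 0, 0, 0, -0.06, 0, 0, 0, 0, 0, -0.06, 0, 0, 0],
)

```text
clock: 29.4
eef_pos: [581.0, 229.9, 199.0]
eef_rot: [3.141, -0.002, 0.416]
wrist_force: [-0.6, -1.8, 5.3]
finger_gap: 45.7
finger_force: 30.0
```

Request:
jog_arm(
  plan=[0, 0, 0.001, 0, 0, 0, 0, 0, 0.001, 0, 0, 0, 0, 0, 0.001, 0, 0, 0, 0, 0, 0.001, 0, 0, 0, 0, 0, 0.001, 0, 0, 0, 0, 0, 0.001, 0, 0, 0, 0, 0, 0.02, 0, 0, 0, 0, 0, 0.05, 0, 0, 0, 0, 0, 0.09, 0, 0, 0, -0.02, -0.04, 0.1, 0, 0, 0, -0.05, -0.08, 0.1, 0, 0, 0, -0.08, -0.12, 0.1, 0, 0, 0, -0.11, -0.16, 0.1, 0, 0, 0, -0.13, -0.2, 0.1, 0, 0, 0, -0.14, -0.24, 0.1, 0, 0, 0, -0.14, -0.28, 0.1, 0, 0, 0, -0.14, -0.3, 0.1, 0, 0, 0, -0.14, -0.3, 0.1, 0, 0, 0, -0.14, -0.3, 0.1, 0, 0, 0],
  claw=0.094,
)

```text
clock: 31.3
eef_pos: [440.6, -69.9, 298.0]
eef_rot: [-3.141, -0.0, 0.415]
wrist_force: [0.4, 0.4, 0.3]
finger_gap: 94.1
finger_force: 0.0
```

```bash
python3 - <<'E'
from h import *
caps(*snap('top','t9'),(94,150,114,143,205,225,261)); p,d,c=snap('side','s9')
cv2.imwrite('pics/c9.png',cv2.resize(p[60:340,190:430],None,fx=2,fy=2)[:,:,::-1])
E
```

```text
cap zt 206.5 (183, 227, 16, 17) white [459.4 198.5 205. ]
cap zt 226.5 (120, 210, 19, 19) white [490.  314.6 225. ]
cap zt 262.2 (156, 158, 24, 24) white [580.9 230.6 261. ]
```

View pics/c9.png

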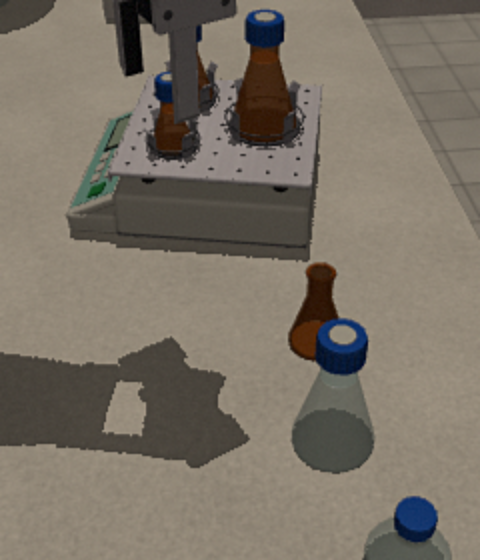

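All three flasks are seated upright (cap heights 206, 226 and 262 mm, positions within 2 mm of the clamp centres), the bystanders are undisturbed and the gripper is clear.

```bash
python3 -c "
from cell import manip
print(manip.sign_off())"
```

```text
the job is handed in; nothing more can be done
None
```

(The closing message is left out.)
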